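Snap shut the four lid clips of a dry-storage case, corner to opposite corner

TASK

The lid of the clear dry-storage case is on but its four blue clips stand open. Fold each clip down and press it in until it snaps fully home under the rim, one at a time and working corner to opposite corner: after the first clip do the one diagonally across from it, then a third, and the one across from that last. Press gently, the plastic cracks at about 30 N, and leave the beaker, the reagent jar and the brush where they are.

Things in the scene. Friction and masses are not known exactly. Their poses are not given: they have to be found in the camera images.
- tray_middle (a point): Inner floor middle (z 4 mm) of the fixed grey tray, 238 x 180 mm, rim 14; x along its long side, away from the robot, y left. In it stands the heavy clear case, not measured: up to 8 mm off along x and y and turned up to 0.04 rad. White lid 212 x 158 mm, top at z 122 mm; grey bar along its middle (110 x 24) up to z 134. Below the lid nothing is within 60 mm beside the case but the clips.
- clip_a (a joint): Blue clip, near left corner; clip_c is diagonally across. A plate 36 mm wide, 4 thick, reaching 41 mm from its hinge. Hinges lie along the case's x, 120 mm over the bench, at x -65 (a, d) or +65 (b, c), y +82 (a, b) or -82 (c, d) mm from the case's middle. Rad: 0 = sticking out level sideways, negative = raised, grows as it folds down; 1.57 = hanging straight down, snapped home.
- clip_b (a joint): Blue clip, far left corner; clip_d is diagonally across. Same as clip_a. Open clips swing easily and stay where left. Only over the last 6 mm of travel at the free end does a springy catch ride over the rim: pushed level inwards 30 to 38 mm below the hinge it takes 8 to 15 N, then gives way suddenly and the clip pulls itself home against a hard stop and stays shut.
- clip_c (a joint): Blue clip, far right corner (x +65, y -82 mm from the case's middle); clip_a is diagonally across. Same as clip_a. Snapped home (1.57), its outer face is upright, 2 mm outside its hinge axis, and pressing harder only loads the stop. The fingers must not press on anything with 30 N or more.
- clip_d (a joint): Blue clip, near right corner (x -65, y -82 mm from the case's middle); clip_b is diagonally across. Same as clip_a: rad, 0 = level, 1.57 = snapped home.
- beaker_middle (a point): Glass beaker, 64 mm wide, 85 mm tall, bystander on the left of the tray; point half-way up on its axis.
- reagent_middle (a point): Amber glass jar with red cap, 56 mm wide, 100 mm tall, bystander on the right of the tray; point half-way up on its axis.
- brush: Wooden-handled brush 160 mm long lying along its x on the bench, bystander on the right of the tray; origin under its middle.

How it is judged:
By the outcome, as a careful person would: the job done as asked, in the order asked, and still so for the second after the job is handed in, with the robot touching nothing.
It also fails if it takes over 61 s, if anything falls off the work surface, if the arm or the gripper's body presses on something with over 40 N, if the wrist force passes 120 N, or if a joint passes its speed limit or range.

ROBOT

A 6-joint arm with a two-finger parallel gripper is mounted at the origin on the work surface. World frame = base frame: x ahead of the robot, y to its left, z up, the work surface at z = 0. Lengths are in mm, angles in rad, forces in N, time in s.
With the tool pointing down it reaches from about 375 to 750 mm from the base axis. Payload 9 kg.
Tool frame: the origin (TCP) lies midway between the tips of the shut fingers; the grasp point (between the pads) lies 19 mm behind it; z points along the fingers, x is the direction in which the jaws open and shut, and the axes are right-handed (so a half turn about z gives the same grasp; the last joint's range is limited). The gripper opens to 85 mm and grips with 20 to 120 N. Pads are 22 mm wide; open, the fingers measure 114 mm over their backs; the gripper's body (76 mm by 85 mm) begins 54 mm behind the grasp point. The pads swing forward as they close: fully open they stand 13 mm farther back than shut.
Start: joints at [-1.48, 0.104, 0.097, 1.564, 0, 1.353], TCP at [182.359, -571.648, 231.331] pointing down, gripper open.
Joint ranges: [-2.99, 2.99], [-0.84, 1.86], [-1.1, 1.16], [-1.84, 2.11], [-1.51, 1.56], [-3.14, 3.14]. Speed limits (rad/s): [2.22, 2.22, 2.57, 3.14, 3.14, 3.14].

INTERFACE

Orientations are given as a rotation vector (axis times angle).
In Python, from bench import sense, cams, job gives the robot as it stands. The module is installed in compiled form; this text tells all that it offers.
- The arm moves only by the tool move_arm, never from a script. Its argument "rows" is a list of rows, each a list of 4 numbers: the shift along the world's x, y, z in mm, then the turn about the world's z in degrees. A call has exactly 10 rows; each row is the pose to reach, as a shift and turn from the pose commanded when the call began; what a row does not reach only later rows make up. A row lasts 1/8 s, in which the tool goes at most 62.5 mm and 10.7 degrees, less where a joint would pass 70% of its speed; a pose out of reach is approached as far as the arm can. A call with a gripper value outside its range is refused whole. "grip" is the finger opening in mm, from 0 to 85.4, set as the call begins (left out, the last holds). The fingers move at their own pace and stop on an object; "force" is the grip in N (left out, the last holds). Time passes only in rows, so rows that repeat a pose let the fingers close, or fill a call up. It gives the time, the measured TCP pose, the force and the opening at its end, in the units of the state.
- sense(): the state, without advancing time (a new reading comes with each control period).
- cams.get_image(name): name is "scene" or "top"; returns (picture, depth): 480x640x3 uint8, red, green, blue; 480x640 float32, mm along the optical axis (not along the pixel's ray), 0 where there is no reading.
- cams.camera_info(name): a dict with "K" (3x3 intrinsics, pixels), "R" (3x3) and "t" (3): a world point X has camera coordinates R X + t. Camera axes: x right, y down, z forward; pixel columns grow to the right and rows downward; lengths in mm; the calibration is good to about 2 mm. A picture is of the moment at which its call begins. camera_info takes no time and is no camera call.
- job.hand_in(): hands the job in, once; it reports no verdict.
The state is a dict: "time": time; "q": joint angles; "qd": joint speeds; "joint_efforts": joint torques, N m; "tcp_pos": TCP position; "orientation": TCP orientation; "wrist_force": force on the tool from outside, world axes, zero at the start; "torque": the same for the moment, N m; "opening": finger opening in mm.
Only numpy, scipy, OpenCV 4.12 (cv2) and the standard library are available. Lean on these libraries where they do the work, as an engineer would, in place of code of your own. Each camera call takes 0.05 s, during which the arm holds its last target. There are 200 camera calls.

## Working session

There is one attempt and no reset: what is moved stays moved. The work goes in short steps, Python scripts to look and compute and a tool call to move; the robot and the scene stay as the last step left them, time stands still between calls to the robot, and variables do not carry over. Pictures are saved under pics/ and viewed, about 8 in all and at most 12, crops included, and the job is handed in when it is done.

Besides the shell and the picture viewer there is one more tool, called after "Emit:" by a JSON object that holds its "method" and its "body", one argument or row to a line. move_arm: Moves the arm, as the interface text tells. Its arguments: {"type":"object","properties":{"rows":{"type":"array","items":{"type":"array","items":{"type":"number"}}},"grip":{"type":"number"},"force":{"type":"number"}},"required":["rows"]}

```bash
mkdir -p pics
cat > h.py <<'E'
import numpy as np, cv2
from bench import sense, cams, job
def grab(n):
    im,d=cams.get_image(n); np.savez('pics/%s.npz'%n,im=im,d=d); return im,d
def world(n,u,v,z=None,d=None):
    c=cams.camera_info(n); K,R,t=map(np.array,(c['K'],c['R'],c['t']))
    ray=np.linalg.inv(K)@[u,v,1]; o=-R.T@t; w=R.T@ray
    s=d if d is not None else (z-o[2])/w[2]
    return o+s*w
def proj(n,X):
    c=cams.camera_info(n); K,R,t=map(np.array,(c['K'],c['R'],c['t']))
    p=K@(R@np.array(X)+t); return p[:2]/p[2]
E
python3 - <<'E'
from h import *
for n in('top','scene'):
    im,d=grab(n); cv2.imwrite(f'pics/{n}0.png',im[:,:,::-1])
    c=cams.camera_info(n); print(n,np.array(c['K']).round(1).tolist(),(-np.array(c['R']).T@np.array(c['t'])).round())
print(sense())
E
```

```text
top [[436.8, 0.0, 318.0], [0.0, 436.8, 234.6], [0.0, 0.0, 1.0]] [ 494.   46. 1013.]
scene [[590.4, 0.0, 324.5], [0.0, 590.4, 241.7], [0.0, 0.0, 1.0]] [1359. -147.  696.]
{'time': 0.1, 'q': array([-1.47969902e+00,  1.04642926e-01,  9.65875591e-02,  1.56390664e+00,
       -3.06976687e-05,  1.35310421e+00]), 'qd': array([ 9.40784395e-04, -1.59932528e-03,  2.59599935e-03,  3.43262524e-05,
        1.94233401e-04,  2.24174745e-04]), 'joint_efforts': array([ 7.13777816e-03, -5.58202672e+01,  5.04723179e+01,  1.30292014e-02,
       -1.60445793e-04,  1.10156993e-06]), 'tcp_pos': array([ 182.32103504, -571.32653133,  230.62043292]), 'orientation': array([-2.53594467e+00,  1.85289490e+00,  1.24609651e-03]), 'wrist_force': array([ 0.5504641 , -0.60777207,  0.18019797]), 'torque': array([-0.0073399 ,  0.00096749, -0.03468541]), 'opening': 85.0592261052876}
```

View pics/top0.png

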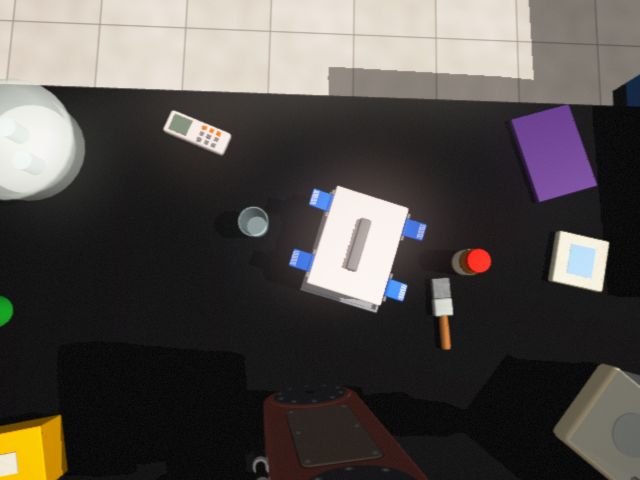

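View pics/scene0.png

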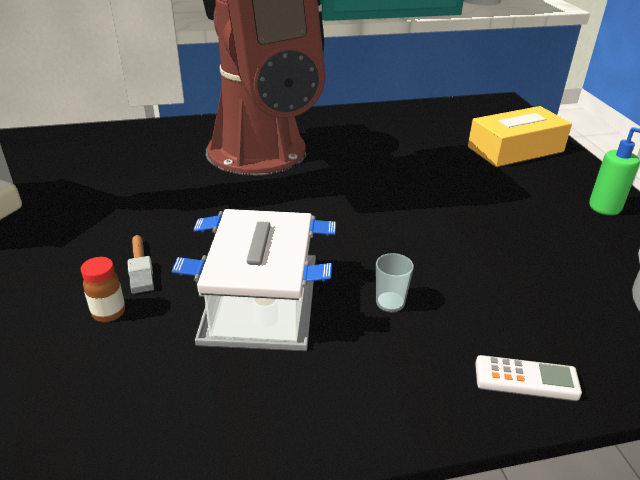

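The top view shows the lid with corners near (337,186), (408,208), (383,306) and (308,282). The clips are at b (320,199), a (301,260), c (414,230) and d (396,290). The beaker is at (254,222), the jar at (475,262) and the brush at (443,315). The scene view agrees, and all four clips stick out.

Run:
```python
from h import *
z=np.load('pics/top.npz'); im,d=z['im'],z['d']
hsv=cv2.cvtColor(im,cv2.COLOR_RGB2HSV)
m=((hsv[...,1]<60)&(hsv[...,2]>170)).astype(np.uint8); m[:150]=0;m[330:]=0;m[:,:280]=0;m[:,:]*=1;m[:,430:]=0
n,l,s,c=cv2.connectedComponentsWithStats(m); k=1+np.argmax(s[1:,4]); print(s[k])
cs=max(cv2.findContours((l==k).astype(np.uint8),0,2)[0],key=cv2.contourArea)
# contour pixels to world at z=122
P=np.array([world('top',u,v,122)[:2] for u,v in cs[:,0]],np.float32)
r=cv2.minAreaRect(P); print('lid',r,cv2.boxPoints(r).round(1).tolist())
g=[world('top',u,v,d=d[v,u]) for v,u in zip(*np.where(l==k)) if d[v,u]>0]; g=np.array(g); print('lid depth z',np.median(g[:,2]), g[:,:2].mean(0))
b=((hsv[...,0]>100)&(hsv[...,0]<125)&(hsv[...,1]>150)&(hsv[...,2]>90)).astype(np.uint8)
b[:170]=0;b[320:]=0;b[:,:280]=0;b[:,435:]=0
n,l,s,c=cv2.connectedComponentsWithStats(b)
for i in range(1,n):
    if s[i,4]<60: continue
    vv,uu=np.where(l==i); W=np.array([world('top',u,v,d=d[v,u]) for v,u in zip(vv,uu) if d[v,u]>0])
    print('clip',c[i].round(),s[i,4],W.mean(0).round(1)); np.save('pics/clip%d.npy'%i,W)
for nm,u,v,h in(('beak',254,222,85),('jar',479,261,100),('brush head',442,297,10),('brush hnd',446,347,8)):
    print(nm,world('top',u,v,h).round(), world('top',u,v,d=d[v,u]).round())
```

```text
[ 307  186  101  125 7681]
lid ((570.3086547851562, -64.43702697753906), (160.7899627685547, 224.57083129882812), 73.79398345947266) [[440.0, -110.30000305175781], [655.7000122070312, -173.0], [700.5999755859375, -18.600000381469727], [484.8999938964844, 44.099998474121094]]Traceback (most recent call last):
  File "<stdin>", line 10, in <module>
  File "h.py", line 6, in world
    c=cams.camera_info(n); K,R,t=map(np.array,(c['K'],c['R'],c['t']))
ValueError: time passes only in moves, steps and waits
```

```bash
cat > h.py <<'E'
import numpy as np, cv2
from bench import sense, cams, job
C={}
def cam(n):
    if n not in C:
        c=cams.camera_info(n); C[n]=tuple(np.array(c[k]) for k in 'KRt')
    return C[n]
def grab(n):
    im,d=cams.get_image(n); np.savez('pics/%s.npz'%n,im=im,d=d); return im,d
def world(n,u,v,z=None,d=None):
    K,R,t=cam(n); u=np.asarray(u,float);v=np.asarray(v,float)
    w=np.stack([u,v,np.ones_like(u)],-1)@np.linalg.inv(K).T@R; o=-R.T@t
    s=d if d is not None else (z-o[2])/w[...,2]
    return o+np.asarray(s)[...,None]*w
def proj(n,X):
    K,R,t=cam(n); p=(np.asarray(X)@R.T+t)@K.T; return p[...,:2]/p[...,2:]
def clipangles(n,im,d,mid,yaw):
    hsv=cv2.cvtColor(im,cv2.COLOR_RGB2HSV)
    b=((hsv[...,0]>100)&(hsv[...,0]<125)&(hsv[...,1]>130)&(hsv[...,2]>60)&(d>0))
    v,u=np.where(b); W=world(n,u,v,d=d[v,u])
    c,s=np.cos(yaw),np.sin(yaw); L=(W[:,:2]-mid)@np.array([[c,-s],[s,c]])
    for nm,x,y in(('a',-65,1),('b',65,1),('c',65,-1),('d',-65,-1)):
        o=y*L[:,1]-82; k=(abs(L[:,0]-x)<25)&(o>-10)&(o<50)&(abs(W[:,2]-120)<50)
        if k.sum()<8: print(nm,'few',k.sum()); continue
        print(nm,k.sum(),'ctr x',np.median(L[k,0]).round(1),'out',np.percentile(o[k],[2,50,98]).round(1),'z',np.percentile(W[k,2],[2,50,98]).round(1))
E
python3 - <<'E'
from h import *
z=np.load('pics/top.npz'); im,d=z['im'],z['d']
v,u=np.mgrid[:480,:640]; W=world('top',u,v,d=d)
hsv=cv2.cvtColor(im,cv2.COLOR_RGB2HSV)
m=((W[...,2]>114)&(W[...,2]<128)&(hsv[...,1]<70)&(hsv[...,2]>120)&(u>280)&(u<430)&(v>170)&(v<330)).astype(np.uint8)
m=cv2.morphologyEx(m,cv2.MORPH_OPEN,np.ones((3,3)))
cs=max(cv2.findContours(m,0,2)[0],key=cv2.contourArea)
P=world('top',cs[:,0,0],cs[:,0,1],122.)[:,:2].astype(np.float32)
r=cv2.minAreaRect(P); print('lid',r,cv2.boxPoints(r).round(1).tolist(),'z',np.median(W[m>0][:,2]))
b=(W[...,2]>129)&(W[...,2]<140)&(u>330)&(u<390)&(v>200)&(v<290)
vv,uu=np.where(b); q=world('top',uu,vv,134.)[:,:2].astype(np.float32); print('bar',cv2.minAreaRect(q),q.mean(0))
# tray: lip z~14
(cx,cy),(w,h),a=r
yaw=np.radians(a-90 if a>45 else a); print('yaw',yaw)
clipangles('top',im,d,np.array([cx,cy]),yaw)
for nm,u1,v1,h in(('beak',254,222,85.),('jar',479,261,100.),('brush head',442,297,10.),('brush hnd',446,347,8.)):
    print(nm,world('top',u1,v1,h).round())
o=im[170:330,280:440]; cv2.imwrite('pics/crop0.png',cv2.resize(o,(640,640),interpolation=cv2.INTER_CUBIC)[:600,:,::-1])
z=np.load('pics/scene.npz'); clipangles('scene',z['im'],z['d'],np.array([cx,cy]),yaw)
im=z['im'][190:360,150:350]; cv2.imwrite('pics/crop1.png',cv2.resize(im,None,fx=3.5,fy=3.5,interpolation=cv2.INTER_CUBIC)[:,:,::-1])
E
```

```text
lid ((576.6717529296875, -68.15315246582031), (169.6353759765625, 211.36895751953125), 73.74531555175781) [[451.5, -120.0], [654.4000244140625, -179.1999969482422], [701.9000244140625, -16.299999237060547], [499.0, 42.900001525878906]] z 123.34402849467409
bar ((553.1469116210938, -73.60372924804688), (149.62892150878906, 71.17935180664062), 13.875402450561523) [576.32965 -68.12205]
yaw -0.283697762494544
a 284 ctr x -65.1 out [-1.2 14.8 37.1] z [119.7 123.1 126.9]
b 253 ctr x 64.7 out [-1.2 13.6 35.1] z [122.3 126.6 132.4]
c 263 ctr x 64.5 out [-1.7 14.2 37.4] z [121.8 125.  129. ]
d 249 ctr x -65.0 out [-1.8 12.8 34.7] z [113.9 120.2 126.5]
beak [623. 150.  85.]
jar [ 550. -329.  100.]
brush head [ 470. -278.   10.]
brush hnd [ 358. -286.    8.]
a 284 ctr x -61.1 out [ 0.1 18.4 42.2] z [117.8 122.5 125.5]
b 373 ctr x 68.0 out [-0.5 17.5 41. ] z [121.8 126.1 131.7]
c 376 ctr x 68.0 out [-4.7 13.4 37.4] z [121.4 124.5 127.5]
d 231 ctr x -60.2 out [-4.8 12.6 34.2] z [109.4 119.1 125.3]
```

View pics/crop0.png

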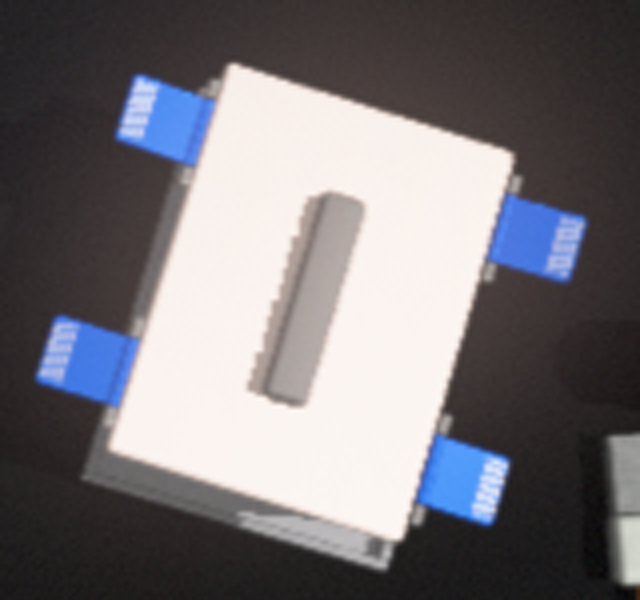

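View pics/crop1.png

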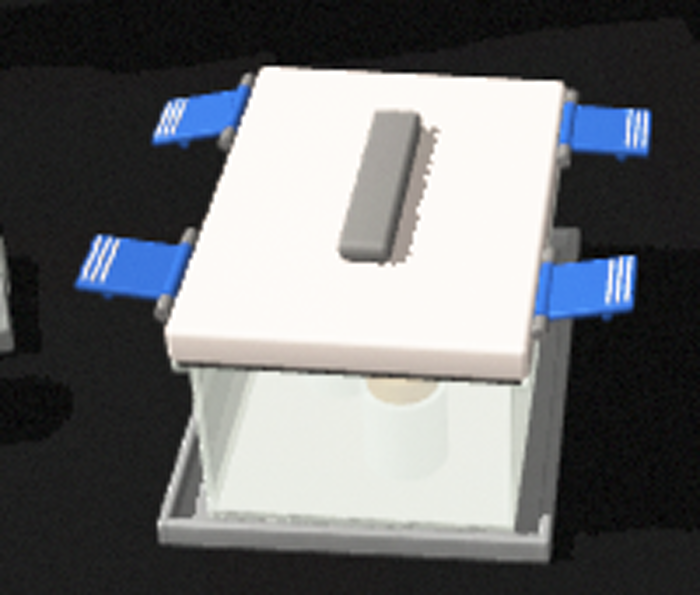

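The crops show the lid corners in top crop pixels at (232,63), (515,153), (405,540) and (112,448). In scene crop pixels they are about (258,67), (566,80), (528,352) and (167,337). All four clips are near level, with d slightly drooped and b slightly raised.

Run:
```python
from h import *
a=np.array([(232,63),(515,153),(405,540),(112,448)])/4+(280,170)
b=np.array([(258,67),(566,80),(528,352),(167,337)])/3.5+(150,190)
for n,p in(('top',a),('scene',b)):
    W=world(n,p[:,0],p[:,1],122.)[:,:2]; print(n,W.round(1).tolist(),'mid',W.mean(0).round(1))
    e=np.roll(W,-1,0)-W; print(np.hypot(*e.T).round(1),np.degrees(np.arctan2(e[:,1],e[:,0])).round(1))
y=-0.284;ux=np.array([np.cos(y),np.sin(y)]);uy=np.array([-ux[1],ux[0]]);m=np.array([576.5,-68])
for k,sx,sy in(('a',-65,1),('b',65,1),('c',65,-1),('d',-65,-1)):
    print(k,[(m+sx*ux+sy*o*uy).round(1).tolist() for o in(95,120,107)])
print(ux,uy)
```

```text
top [[698.3, -24.9], [654.9, -173.5], [454.5, -116.8], [497.7, 32.8]] mid [576.4 -70.6]
[154.7 208.3 155.7 208.8] [-106.3  164.2   73.9  -16. ]
scene [[457.1, -112.8], [499.0, 38.7], [702.6, -20.5], [662.4, -169.3]] mid [580.3 -66. ]
[157.2 212.  154.1 212.9] [  74.5  -16.2 -105.1  164.6]
a [[540.7, 41.4], [547.7, 65.4], [544.1, 52.9]]
b [[665.5, 5.0], [672.5, 29.0], [668.9, 16.5]]
c [[612.3, -177.4], [605.3, -201.4], [608.9, -188.9]]
d [[487.5, -141.0], [480.5, -165.0], [484.1, -152.5]]
[ 0.95994233 -0.28019765] [0.28019765 0.95994233]
```

Emit:
{"method": "move_arm", "body": {
  "rows": [
    [34,46,0,6.3],
    [68,93,0,12.6],
    [101,139,0,18.9],
    [135,185,0,25],
    [169,231,0,31],
    [202,278,0,38],
    [236,324,-10,44],
    [270,370,-30,50],
    [302.5,416,-60,56.3],
    [302.5,416,-76,56.3]
  ],
  "grip": 0,
  "force": 40
}}

```text
time: 1.35
tcp_pos: [485.5, -152.2, 153.4]
orientation: [-3.111, 0.428, 0.003]
wrist_force: [-0.3, -1.2, 0.4]
opening: -0.1
```

Emit:
{"method": "move_arm", "body": {
  "rows": [
    [0,0,0,0],
    [0,0,-8,0],
    [0,0,-16,0],
    [0,0,-24,0],
    [0,0,-32,0],
    [0,0,-40,0],
    [0,0,-48,0],
    [0,0,-56,0],
    [0,0,-64,0],
    [0,0,-70,0]
  ]
}}

```text
time: 2.6
tcp_pos: [484.7, -155.5, 84.6]
orientation: [-3.111, 0.437, 0.001]
wrist_force: [0.2, 0.3, 0.8]
opening: -0.4
```

Run:
```python
from h import *
s=sense(); print({k:np.round(s[k],3).tolist() for k in s})
im,d=grab('scene')
cv2.imwrite('pics/s1.png',cv2.resize(im[150:370,130:380],None,fx=2.6,fy=2.6,interpolation=cv2.INTER_CUBIC)[:,:,::-1])
```

```text
{'time': 2.6, 'q': [-0.568, -0.15, -0.42, 1.301, -0.0, 1.282], 'qd': [-0.001, 0.024, -0.06, -0.087, 0.001, 0.0], 'joint_efforts': [0.178, -41.881, 49.476, 0.227, 0.089, -0.0], 'tcp_pos': [484.685, -155.549, 84.634], 'orientation': [-3.111, 0.437, 0.001], 'wrist_force': [0.215, 0.304, 0.832], 'torque': [-0.037, 0.002, -0.022], 'opening': -0.352}
```

View pics/s1.png

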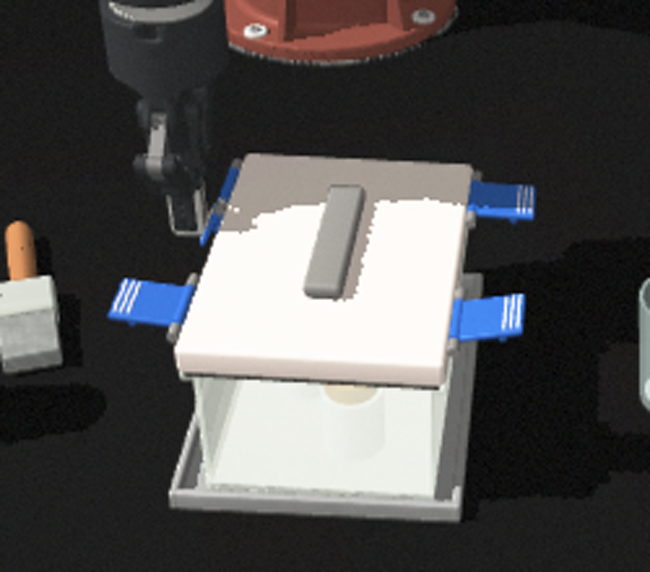

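The finger stands outside clip d at crop (190,215), and the clip has folded about 60° at (220,200). Now I push inward.

Emit:
{"method": "move_arm", "body": {
  "rows": [
    [0.3,1,0,0],
    [0.6,2,0,0],
    [0.9,3,0,0],
    [1.1,3.8,0,0],
    [1.4,4.8,0,0],
    [1.7,5.8,0,0],
    [1.9,6.7,0,0],
    [2.2,7.7,0,0],
    [2.5,8.6,0,0],
    [2.5,8.6,0,0]
  ]
}}

```text
time: 3.9
tcp_pos: [487.4, -147.0, 85.3]
orientation: [-3.111, 0.437, -0.0]
wrist_force: [-0.2, -0.5, -0.3]
opening: 0.3
```

Now 2 mm further, in slow steps.

Emit:
{"method": "move_arm", "body": {
  "rows": [
    [0.1,0.2,0,0],
    [0.1,0.4,0,0],
    [0.2,0.7,0,0],
    [0.3,1.0,0,0],
    [0.4,1.2,0,0],
    [0.4,1.5,0,0],
    [0.5,1.7,0,0],
    [0.6,2.0,0,0],
    [0.6,2.0,0,0],
    [0.6,2.0,0,0]
  ]
}}

```text
time: 5.15
tcp_pos: [487.9, -145.2, 85.3]
orientation: [3.111, -0.437, -0.0]
wrist_force: [-0.8, -3.3, -1.0]
opening: 0.2
```

Emit:
{"method": "move_arm", "body": {
  "rows": [
    [0.1,0.2,0,0],
    [0.1,0.4,0,0],
    [0.2,0.7,0,0],
    [0.3,1.0,0,0],
    [0.4,1.2,0,0],
    [0.4,1.5,0,0],
    [0.5,1.7,0,0],
    [0.6,2.0,0,0],
    [0.6,2.0,0,0],
    [0.6,2.0,0,0]
  ]
}}

```text
time: 6.4
tcp_pos: [488.3, -143.5, 85.1]
orientation: [3.11, -0.438, -0.001]
wrist_force: [-0.9, -5.7, -3.5]
opening: -0.2
```

Emit:
{"method": "move_arm", "body": {
  "rows": [
    [0,0.2,0,0],
    [0.1,0.4,0,0],
    [0.2,0.6,0,0],
    [0.2,0.8,0,0],
    [0.3,1.0,0,0],
    [0.3,1.2,0,0],
    [0.4,1.3,0,0],
    [0.4,1.4,0,0],
    [0.4,1.4,0,0],
    [0.4,1.4,0,0]
  ]
}}

```text
time: 7.65
tcp_pos: [488.7, -141.9, 85.1]
orientation: [3.11, -0.438, -0.001]
wrist_force: [-1.4, -5.3, -4.7]
opening: 0.1
```

Emit:
{"method": "move_arm", "body": {
  "rows": [
    [0,0.1,0,0],
    [0.1,0.2,0,0],
    [0.1,0.3,0,0],
    [0.1,0.4,0,0],
    [0.2,0.6,0,0],
    [0.2,0.7,0,0],
    [0.2,0.8,0,0],
    [0.3,1.0,0,0],
    [0.3,1.0,0,0],
    [0.3,1.0,0,0]
  ]
}}

```text
time: 8.9
tcp_pos: [489.4, -140.6, 85.4]
orientation: [-3.111, 0.437, -0.0]
wrist_force: [-0.1, -0.4, -0.3]
opening: 0.2
```

Run:
```python
from h import *
s=sense(); print({k:np.round(s[k],3).tolist() for k in ('tcp_pos','wrist_force','torque')})
im,d=grab('scene')
cv2.imwrite('pics/s2.png',cv2.resize(im[190:300,170:270],None,fx=6,fy=5.4,interpolation=cv2.INTER_CUBIC)[:,:,::-1])
```

```text
{'tcp_pos': [489.359, -140.588, 85.385], 'wrist_force': [-0.1, -0.431, -0.257], 'torque': [-0.042, 0.006, 0.039]}
```

Force collapsed to zero, which means it snapped. A light check push against the stop will also give the home position.

Emit:
{"method": "move_arm", "body": {
  "rows": [
    [0,0.1,0,0],
    [0.1,0.2,0,0],
    [0.1,0.3,0,0],
    [0.1,0.4,0,0],
    [0.2,0.6,0,0],
    [0.2,0.7,0,0],
    [0.2,0.8,0,0],
    [0.3,1.0,0,0],
    [0.3,1.0,0,0],
    [0.3,1.0,0,0]
  ]
}}

```text
time: 10.2
tcp_pos: [489.4, -140.4, 85.4]
orientation: [3.109, -0.438, -0.0]
wrist_force: [-2.3, -5.9, -0.7]
opening: 0.3
```

Home for d is confirmed: contact at y -140.4 and 6 N on the stop. Next is b, diagonally across.

Emit:
{"method": "move_arm", "body": {
  "rows": [
    [-3,-10,0,0],
    [-3,-10,35,0],
    [-3,-10,70,0],
    [30,20,70,0],
    [70,55,70,0],
    [110,92,70,0],
    [145,130,70,0],
    [182,160,70,0],
    [182,160,70,0],
    [182,160,45,0]
  ]
}}

```text
time: 11.45
tcp_pos: [672.8, 20.1, 131.8]
orientation: [-3.111, 0.436, -0.005]
wrist_force: [-0.1, -0.0, -0.6]
opening: 0.1
```

Emit:
{"method": "move_arm", "body": {
  "rows": [
    [0,0,-10,0],
    [0,0,-20,0],
    [0,0,-30,0],
    [0,0,-38,0],
    [0,0,-45,0],
    [0,0,-45,0],
    [-0.6,-2,-45,0],
    [-1.1,-4,-45,0],
    [-1.7,-6,-45,0],
    [-2,-7,-45,0]
  ]
}}

```text
time: 12.7
tcp_pos: [669.6, 13.2, 85.4]
orientation: [3.111, -0.438, 0.0]
wrist_force: [1.1, 1.2, -1.2]
opening: -0.1
```

Emit:
{"method": "move_arm", "body": {
  "rows": [
    [-0.2,-0.5,0,0],
    [-0.3,-1,0,0],
    [-0.4,-1.5,0,0],
    [-0.6,-2,0,0],
    [-0.7,-2.5,0,0],
    [-0.9,-3,0,0],
    [-1,-3.5,0,0],
    [-1.1,-4,0,0],
    [-1.3,-4.4,0,0],
    [-1.3,-4.4,0,0]
  ]
}}

```text
time: 13.95
tcp_pos: [668.3, 9.4, 85.1]
orientation: [-3.11, 0.437, -0.0]
wrist_force: [3.2, 4.6, -2.8]
opening: -0.0
```

Emit:
{"method": "move_arm", "body": {
  "rows": [
    [-0.1,-0.2,0,0],
    [-0.1,-0.4,0,0],
    [-0.2,-0.6,0,0],
    [-0.2,-0.8,0,0],
    [-0.3,-1.0,0,0],
    [-0.3,-1.2,0,0],
    [-0.4,-1.4,0,0],
    [-0.4,-1.6,0,0],
    [-0.5,-1.7,0,0],
    [-0.5,-1.7,0,0]
  ]
}}

```text
time: 15.2
tcp_pos: [667.9, 8.1, 84.9]
orientation: [-3.11, 0.436, -0.0]
wrist_force: [4.4, 6.0, -4.9]
opening: -0.1
```

Emit:
{"method": "move_arm", "body": {
  "rows": [
    [-0.1,-0.2,0,0],
    [-0.1,-0.3,0,0],
    [-0.1,-0.4,0,0],
    [-0.2,-0.5,0,0],
    [-0.2,-0.6,0,0],
    [-0.2,-0.7,0,0],
    [-0.2,-0.8,0,0],
    [-0.3,-1.0,0,0],
    [-0.3,-1.0,0,0],
    [-0.3,-1.0,0,0]
  ]
}}

```text
time: 16.45
tcp_pos: [667.3, 6.2, 85.2]
orientation: [3.111, -0.437, -0.0]
wrist_force: [-0.0, 2.3, -1.4]
opening: 0.3
```

Emit:
{"method": "move_arm", "body": {
  "rows": [
    [-0.1,-0.2,0,0],
    [-0.1,-0.3,0,0],
    [-0.1,-0.4,0,0],
    [-0.2,-0.5,0,0],
    [-0.2,-0.6,0,0],
    [-0.2,-0.7,0,0],
    [-0.2,-0.8,0,0],
    [-0.3,-1.0,0,0],
    [-0.3,-1.0,0,0],
    [-0.3,-1.0,0,0]
  ]
}}

```text
time: 17.7
tcp_pos: [667.2, 5.5, 85.4]
orientation: [-3.111, 0.437, -0.0]
wrist_force: [1.0, 2.1, -0.1]
opening: 0.3
```

Emit:
{"method": "move_arm", "body": {
  "rows": [
    [-0.1,-0.2,0,0],
    [-0.1,-0.3,0,0],
    [-0.1,-0.4,0,0],
    [-0.2,-0.5,0,0],
    [-0.2,-0.6,0,0],
    [-0.2,-0.7,0,0],
    [-0.2,-0.8,0,0],
    [-0.3,-1.0,0,0],
    [-0.3,-1.0,0,0],
    [-0.3,-1.0,0,0]
  ]
}}

```text
time: 18.95
tcp_pos: [667.2, 5.4, 85.4]
orientation: [-3.109, 0.436, -0.001]
wrist_force: [3.6, 7.2, -0.5]
opening: 0.0
```

b is home: hard stop at 8 N with no further motion. Next is a.

Emit:
{"method": "move_arm", "body": {
  "rows": [
    [3,10,0,0],
    [4,14,35,0],
    [4,14,70,0],
    [-40,27,70,0],
    [-80,40,70,0],
    [-120,52,70,0],
    [-120,52,70,0],
    [-120,52,55,0],
    [-120,52,45,0],
    [-120,52,35,0]
  ]
}}

```text
time: 20.2
tcp_pos: [547.1, 56.0, 119.1]
orientation: [3.111, -0.438, -0.001]
wrist_force: [-0.3, -0.2, 2.5]
opening: 0.4
```

Emit:
{"method": "move_arm", "body": {
  "rows": [
    [0,0,-10,0],
    [0,0,-20,0],
    [0,0,-28,0],
    [0,0,-35,0],
    [0,0,-35,0],
    [-0.6,-2,-35,0],
    [-1.1,-4,-35,0],
    [-1.7,-6,-35,0],
    [-2.2,-7.6,-35,0],
    [-2.4,-8.2,-35,0]
  ]
}}

```text
time: 21.45
tcp_pos: [544.5, 47.9, 85.4]
orientation: [3.111, -0.438, 0.0]
wrist_force: [0.2, 1.2, 0.1]
opening: -0.1
```

Emit:
{"method": "move_arm", "body": {
  "rows": [
    [-0.2,-0.5,0,0],
    [-0.3,-1,0,0],
    [-0.4,-1.4,0,0],
    [-0.5,-1.7,0,0],
    [-0.6,-2,0,0],
    [-0.7,-2.3,0,0],
    [-0.7,-2.6,0,0],
    [-0.8,-2.8,0,0],
    [-0.9,-3,0,0],
    [-0.9,-3,0,0]
  ]
}}

```text
time: 22.7
tcp_pos: [543.6, 45.5, 85.1]
orientation: [-3.11, 0.437, -0.0]
wrist_force: [3.3, 5.0, -3.6]
opening: -0.4
```

Emit:
{"method": "move_arm", "body": {
  "rows": [
    [-0.1,-0.2,0,0],
    [-0.1,-0.4,0,0],
    [-0.2,-0.6,0,0],
    [-0.2,-0.8,0,0],
    [-0.3,-1.0,0,0],
    [-0.3,-1.2,0,0],
    [-0.4,-1.4,0,0],
    [-0.4,-1.6,0,0],
    [-0.5,-1.7,0,0],
    [-0.5,-1.7,0,0]
  ]
}}

```text
time: 23.95
tcp_pos: [543.0, 43.9, 85.0]
orientation: [-3.11, 0.437, 0.0]
wrist_force: [2.2, 5.5, -5.9]
opening: 0.1
```

Emit:
{"method": "move_arm", "body": {
  "rows": [
    [-0.1,-0.2,0,0],
    [-0.1,-0.4,0,0],
    [-0.2,-0.5,0,0],
    [-0.2,-0.6,0,0],
    [-0.2,-0.8,0,0],
    [-0.3,-0.9,0,0],
    [-0.3,-1.1,0,0],
    [-0.3,-1.2,0,0],
    [-0.4,-1.4,0,0],
    [-0.4,-1.4,0,0]
  ]
}}

```text
time: 25.2
tcp_pos: [542.8, 41.9, 85.5]
orientation: [3.111, -0.438, 0.001]
wrist_force: [0.5, 0.6, 0.2]
opening: -0.2
```

Snapped. Confirming the stop.

Emit:
{"method": "move_arm", "body": {
  "rows": [
    [-0.1,-0.2,0,0],
    [-0.1,-0.4,0,0],
    [-0.2,-0.5,0,0],
    [-0.2,-0.6,0,0],
    [-0.2,-0.8,0,0],
    [-0.3,-0.9,0,0],
    [-0.3,-1.1,0,0],
    [-0.3,-1.2,0,0],
    [-0.4,-1.4,0,0],
    [-0.4,-1.4,0,0]
  ]
}}

```text
time: 26.45
tcp_pos: [542.7, 41.8, 85.5]
orientation: [-3.109, 0.436, -0.001]
wrist_force: [4.2, 9.3, -0.6]
opening: 0.4
```

a is home. Now c, diagonally across.

Emit:
{"method": "move_arm", "body": {
  "rows": [
    [3,10,0,0],
    [4,14,35,0],
    [4,14,70,0],
    [15,-35,70,0],
    [30,-85,70,0],
    [45,-140,70,0],
    [56,-190,70,0],
    [67.5,-232,70,0],
    [67.5,-232,70,0],
    [67.5,-232,45,0]
  ]
}}

```text
time: 27.7
tcp_pos: [610.7, -192.1, 131.8]
orientation: [3.109, -0.438, 0.004]
wrist_force: [-0.3, -0.4, 0.4]
opening: 0.2
```

Emit:
{"method": "move_arm", "body": {
  "rows": [
    [0,0,-10,0],
    [0,0,-20,0],
    [0,0,-30,0],
    [0,0,-38,0],
    [0,0,-45,0],
    [0,0,-45,0],
    [0.6,2,-45,0],
    [1.1,4,-45,0],
    [1.7,6,-45,0],
    [2.3,8,-45,0]
  ]
}}

```text
time: 28.95
tcp_pos: [612.2, -183.4, 85.4]
orientation: [3.111, -0.437, 0.0]
wrist_force: [-0.5, -1.1, -1.0]
opening: 0.0
```

Emit:
{"method": "move_arm", "body": {
  "rows": [
    [0.2,0.5,0,0],
    [0.3,1,0,0],
    [0.4,1.4,0,0],
    [0.5,1.7,0,0],
    [0.6,2,0,0],
    [0.7,2.3,0,0],
    [0.7,2.6,0,0],
    [0.8,2.8,0,0],
    [0.9,3,0,0],
    [0.9,3,0,0]
  ]
}}

```text
time: 30.2
tcp_pos: [612.8, -180.8, 85.1]
orientation: [3.11, -0.438, -0.0]
wrist_force: [-0.7, -4.7, -3.0]
opening: 0.1
```

Emit:
{"method": "move_arm", "body": {
  "rows": [
    [0.1,0.2,0,0],
    [0.1,0.4,0,0],
    [0.2,0.6,0,0],
    [0.2,0.8,0,0],
    [0.3,1.0,0,0],
    [0.3,1.2,0,0],
    [0.4,1.4,0,0],
    [0.4,1.6,0,0],
    [0.5,1.7,0,0],
    [0.5,1.7,0,0]
  ]
}}

```text
time: 31.45
tcp_pos: [613.1, -179.5, 84.9]
orientation: [3.11, -0.438, -0.001]
wrist_force: [-0.5, -6.8, -5.3]
opening: 0.1
```

Emit:
{"method": "move_arm", "body": {
  "rows": [
    [0.1,0.2,0,0],
    [0.1,0.4,0,0],
    [0.2,0.5,0,0],
    [0.2,0.6,0,0],
    [0.2,0.8,0,0],
    [0.3,0.9,0,0],
    [0.3,1.1,0,0],
    [0.3,1.2,0,0],
    [0.4,1.4,0,0],
    [0.4,1.4,0,0]
  ]
}}

```text
time: 32.7
tcp_pos: [614.1, -177.0, 85.6]
orientation: [-3.111, 0.437, -0.001]
wrist_force: [0.3, 0.0, -1.0]
opening: 0.3
```

Emit:
{"method": "move_arm", "body": {
  "rows": [
    [0.1,0.2,0,0],
    [0.1,0.3,0,0],
    [0.1,0.4,0,0],
    [0.2,0.5,0,0],
    [0.2,0.6,0,0],
    [0.2,0.7,0,0],
    [0.2,0.8,0,0],
    [0.3,1.0,0,0],
    [0.3,1.0,0,0],
    [0.3,1.0,0,0]
  ]
}}

```text
time: 33.95
tcp_pos: [614.0, -176.8, 85.3]
orientation: [3.11, -0.438, -0.0]
wrist_force: [-1.3, -4.0, 0.2]
opening: 0.0
```

c is home: contact at y -176.8, predicted -176.9. Retreating clear to look.

Emit:
{"method": "move_arm", "body": {
  "rows": [
    [-3,-10,0,0],
    [-4,-14,30,0],
    [-4,-14,70,0],
    [-4,-14,120,0],
    [-25,-50,146,0],
    [-60,-100,146,0],
    [-100,-150,146,0],
    [-140,-200,146,0],
    [-170,-230,146,0],
    [-170,-230,146,0]
  ]
}}

```text
time: 35.2
tcp_pos: [441.9, -408.6, 231.1]
orientation: [-3.11, 0.444, -0.0]
wrist_force: [-0.2, -0.3, -0.3]
opening: -0.0
```

Run:
```python
from h import *
s=sense(); print(s['time'],s['tcp_pos'].round(1),s['wrist_force'].round(2))
for n in('top','scene'):
    im,d=grab(n); print(n); clipangles(n,im,d,np.array([578,-67.5]),-0.283)
    if n=='top': A=cv2.resize(im[170:330,230:500],(540,320),interpolation=cv2.INTER_CUBIC)
    else: B=cv2.resize(im[190:330,60:430],(740,280),interpolation=cv2.INTER_CUBIC)
o=np.zeros((600,740,3),np.uint8);o[:320,:540]=A;o[320:]=B
cv2.imwrite('pics/end.png',o[:,:,::-1])
```

```text
35.2 [ 441.9 -408.6  231.1] [-0.16 -0.26 -0.26]
top
a 35 ctr x -63.4 out [-2.5 -0.2  2.1] z [120.1 123.9 127. ]
b 36 ctr x 64.0 out [-2.6 -0.5  1.5] z [121.4 124.2 127.5]
c 42 ctr x 64.0 out [-0.9  1.3  4.1] z [122.3 124.  126.8]
d 53 ctr x -67.3 out [-1.7  0.9  4.4] z [121.4 124.1 126.7]
scene
a 81 ctr x -55.4 out [-1.7  1.2  4.3] z [ 82.5 121.7 126.1]
b 97 ctr x 73.1 out [-2.2  1.2  4.2] z [ 82.9 123.1 125.6]
c 59 ctr x 64.1 out [-4.1 -1.5  2.1] z [121.7 123.7 125.7]
d 44 ctr x -64.6 out [-4.6 -2.1  1.7] z [121.1 123.7 125.2]
```

View pics/end.png

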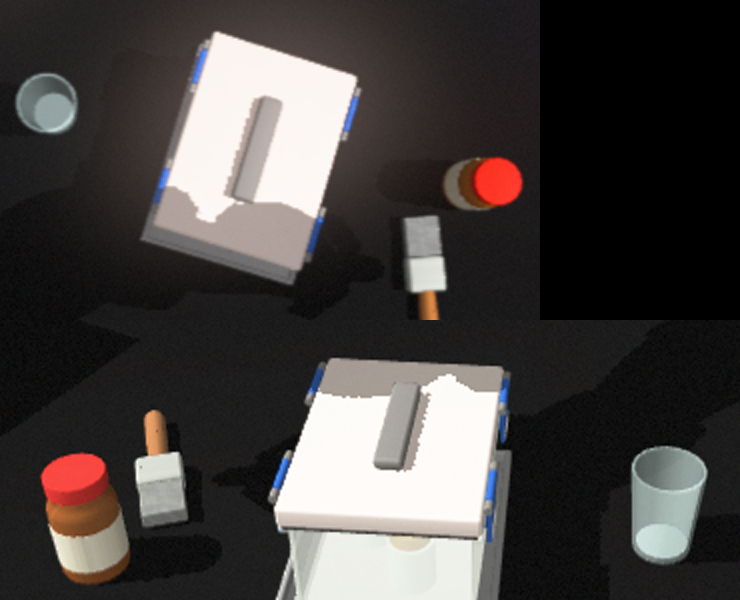

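All four clips now hang upright against the case: top view (200,62), (351,112), (163,185) and (315,232). The beaker, jar and brush have not moved, and the robot is clear.

```bash
python3 -c "
from bench import job; print(job.hand_in())"
```

```text
the job is handed in; nothing more can be done
None
```

All four clips are folded down and snapped home, and the job is handed in. I worked corner to opposite corner: d, then b across from it, then a, then c across from that, using the shut fingertips.

- **Snap:** at every clip the catch force rose and then fell away suddenly. A light push afterwards met a hard stop where it was expected. The highest force I read was about 10 N, but readings come only at the end of each move, so brief peaks in between were not seen.
- **Final pictures:** both cameras show all four clips upright against the case, within about 4 mm of their hinge lines. The beaker, jar and brush look unmoved by eye; I did not re-measure them.
- **Time and clearance:** the arm had retreated and was touching nothing, at 35 s of the 61 s allowed.
- **Disagreement:** the two cameras placed the case about 4–5 mm apart. I used the average, and the contact positions matched it to within about 1 mm across the case.

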